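# Peel the top instrument tray off a clinging stack and present it

## Task

The stainless instrument trays in the open drawer cling together: peel off only the top one (blue tab) by lifting its tabbed corner first, with the opposite corner staying down on the stack until the others have come loose, then lift it clear. Finish while still holding it, level and at rest, about 15 cm above the middle of the round green mat, touching nothing else. Leave the rest of the stack lying in the drawer and don't disturb the other things.

Things in the scene. Friction and masses are not known exactly. Their poses are not given: they have to be found in the camera images.
- tab (a point): Centre of the upright blue tab (grasp here): a plate 10 mm thick, 28 long, 28 tall, just outside one corner of the top tray; its top is 12 mm above this point, fingers fit on both sides. Tray axes: x along the 130 mm side, y along the 100 mm side, z up. It lies at (-73,-56,+24) mm from tray_middle; its length points radially along (-0.793,-0.610,0); pinch across the 10 mm
- tray_middle (a point): Middle of the top tray (steel, 130 x 100 mm, 8 mm high rim, about 0.1 kg) at the rim's underside, tray axes; its dish goes 18 mm lower. The rim clings to the stack's rim at the four corners, each with about 1 N until some 8 mm apart: raised at the tab corner, tilting about the far corner, they let go in turn at half the pull of a straight lift, which nearly carries the stack
- tab_corner (a point): The top tray's corner at the tab, underside of the rim; (-65, -50, 0) mm from tray_middle in tray axes
- far_corner (a point): The top tray's corner opposite the tab, underside of the rim; (+65, +50, 0) mm from tray_middle in tray axes. It must stay down while the tab corner comes up
- stack: The four lower trays, clinging together as one loose thing, 130 x 100 x 55 mm, about 0.5 kg, axes as the top tray at the start; origin mid-underside, on the drawer floor (8 mm above the work surface). A shorter yellow tab, up to 70 mm above its underside, stands outside the corner opposite the blue one
- stack_far_corner (a point): The corner of the stack's upper rim (55 mm above its underside) on which far_corner of the top tray rests at the start
- mat: Round flat green mat with a white dot in its middle, 170 mm diameter, 3 mm thick, fixed on the work surface; origin in the middle of its underside
- drawer: Shallow maple drawer, fixed, 354 (x) x 494 (y) mm, walls 58 mm high, floor 8 mm thick, pulled out of a casing 110 mm high beyond its +x end; origin mid-underside of the drawer. The trays lie in its -y half, a grey divider tray (39 mm high) with the other things in its +y half
- jar: White ceramic tongue-depressor jar with wooden depressors, 72 mm diameter, 125 mm high with the depressors; loose, origin in the middle of its underside. Leave alone
- tip_stand: Grey stand with six black otoscope tips, 70 x 95 x 52 mm; loose, origin in the middle of its underside. Leave alone
- otoscope_head: Chrome otoscope head standing upright, 70 mm high; loose, origin in the middle of its underside. Leave alone
- curette_a: Stainless ear curette, 135 mm long, lying in the divider's long slot; loose. Leave alone
- curette_b: A second ear curette like it, in the same slot. Leave alone
Things that resemble listed ones, but are neither listed nor needed, are in the scene too. What is shaped like the stack but orange is not meant. What is shaped like the part that bears tab but red is not meant.

How it is judged:
On the way, in this order (a step that is already met when the one before it is completed fails the run):
1. the tab corner of the top tray is up by 22 mm or more from its start while the opposite corner is still down, within 12 mm of the stack's corner (distance of tab_corner from where it was at the start of the episode above 0.022 m and z of tab_corner in the frame of stack above 0.077 m and distance between far_corner and stack_far_corner below 0.012 m).
2. the whole top tray is clear of the stack, held by the fingers (z of far_corner in the frame of stack above 0.075 m and contact force between tray and stack below 0.1 N and contact force between the fingers and tray above 1 N), for 0.1 s.
At the end, for the whole second after the job is handed in: Top tray held by the fingers, touching nothing else, at rest, level within 15 degrees, its middle within 45 mm of the mat's middle from above and 90-220 mm above the table; lower trays flat on the drawer floor within 30 mm of their start, other things within 25 mm of theirs (contact force between the fingers and tray above 1 N and horizontal distance between tray_middle and mat below 0.045 m and height (world z) of tray_middle between 0.09 and 0.22 m and angle between tray_middle's own z axis and vertical below 0.26 rad and linear speed of tray below 0.03 m/s and contact force between tray and mat below 0.1 N and contact force between tray and stack below 0.1 N and contact force between tray and drawer below 0.1 N and height (world z) of stack below 0.016 m and angle between stack's own z axis and vertical below 0.1 rad and distance of stack from where it was at the start of the episode below 0.03 m and distance of each of jar, tip_stand, otoscope_head, curette_a, curette_b from where it was at the start of the episode below 0.025 m); the arm keeps its last pose, push and grip.
It fails at once if the lower trays are lifted off the drawer floor with the top one, tipped, or dragged more than 30 mm (height (world z) of stack above 0.025 m or angle between stack's own z axis and vertical above 0.2 rad or distance of stack from where it was at the start of the episode above 0.03 m).
It fails at once if the jar, tip stand, otoscope head or a curette is moved more than 25 mm (distance of any of jar, tip_stand, otoscope_head, curette_a, curette_b from where it was at the start of the episode above 0.025 m).
It also fails if it takes over 38 s, if anything falls off the work surface, if the arm or the gripper's body presses on something with over 40 N, if the wrist force passes 120 N, or if a joint passes its speed limit or range.

## Robot

A 7-joint arm with a two-finger parallel gripper is mounted at the origin on the work surface. World frame = base frame: x ahead of the robot, y to its left, z up, the work surface at z = 0. Lengths are in m, angles in rad, forces in N, time in s.
With the tool pointing down it reaches from about 0.35 to 0.9 m from the base axis. Payload 7.2 kg.
Tool frame: the origin (TCP) lies at the very end of the fingers, on their centre line; the grasp point (between the pads) lies 19 mm behind it; z points along the fingers, y is the direction in which the jaws open and shut (so a half turn about z gives the same grasp; the last joint's range is limited). The gripper opens to 88 mm and grips with 3 to 60 N. Pads are 20 mm wide; open, the fingers measure 115 mm over their backs; the gripper's body (75 mm by 178 mm) begins 61 mm behind the grasp point.
Start: joints at [-1.385, 0.411, -0.013, 1.596, 0.006, 1.134, -0.082], TCP at [0.157, 0.605, 0.193] pointing down, gripper open.
Joint ranges: [-2.95, 2.95], [-0.29, 1.99], [-1.47, 1.44], [0.14, 2.54], [-1.03, 4.17], [0.13, 1.85], [-2.86, 2.86]. Speed limits (rad/s): [2.39, 2.39, 3.01, 3.01, 3.14, 3.14, 3.14].

## Interface

Orientations are given as a unit quaternion [x, y, z, w].
In Python, from workcell import get_obs, eyes, ctrl, models gives the robot as it stands. The module is installed in compiled form; this text tells all that it offers.
- The arm moves only by the tool servo_tool, never from a script. Its argument "targets" is a list of rows, each a list of 7 numbers: the turn, a rotation vector about the tool's x, y, z in rad, then the shift along the tool's x, y, z in mm, then the finger opening in mm, from 0 to 87.8. In form: [[wx, wy, wz, x, y, z, gripper], ...]. A call has 1 to 5 rows; each row shifts and turns the commanded pose from where the row before left it, along the tool's axes as they then stand; what a row does not reach is not made up. A row lasts 1/12 s, in which the tool goes at most 41.7 mm and 7.16 degrees, less where a joint would pass 70% of its speed; a pose out of reach is approached as far as the arm can. A call is refused whole if a number of a shift passes 41.7 or a number of a turn 0.125, either way. A call with a gripper value outside its range is refused whole. The fingers move at their own pace and stop on an object; the grip force is fixed at half the most. Time passes only in rows, so rows that do not move let the fingers close. It gives the time, the measured TCP pose, the force and the opening at its end, in the units of the state.
- get_obs(): the state, without advancing time (a new reading comes with each control period).
- eyes.read_camera(name): name is "side" or "top"; returns (picture, depth): 400x640x3 uint8, red, green, blue; 400x640 float32, m along the optical axis (not along the pixel's ray), 0 where there is no reading.
- eyes.camera_info(name): a dict with "vertical_fov" (degrees; the focal length in pixels is half the picture's height over the tangent of half this angle, whatever the lens; pixels are square), "cx", "cy" (the principal point, pixels), "position" and "rotation" of the camera in the world. Camera axes: x right, y down, z forward; pixel columns grow to the right and rows downward; lengths in m; the calibration is good to about 2 mm. A picture is of the moment at which its call begins. camera_info takes no time and is no camera call.
- ctrl.finish_job(): hands the job in, once; it reports no verdict.
Trained networks look in the newest picture that a camera, given by its name, has taken for a name from the list of things; names that differ only in an ending like _2 or _b are one class to them, and where a whole thing is asked for, a point or a joint stands for the part that bears it (a point fixed in the world has none). Each returns a list of dicts, best first, with "p" (0 to 1); they miss things now and then, are a little off and sometimes report something else, mostly with a low value. They report only what shows in the picture. A call takes as long as a camera call. They do not tell look-alikes from the thing itself.
- models.outline_of(label, camera): "pixels" (400x640 bool, what is visible of it) and "pixel" ([column, row] in pixels, amid what is visible of it).
The state is a dict: "t": time; "q": joint angles; "qd": joint speeds; "joint_efforts": joint torques, N m; "ee_pos": TCP position; "tcp_rot": TCP orientation; "ft_force": force on the tool from outside, world axes, zero at the start; "moment": the same for the moment, N m; "opening": finger opening in m.
Only numpy, scipy, OpenCV 4.12 (cv2) and the standard library are available. Lean on these libraries where they do the work, as an engineer would, in place of code of your own. Each camera call takes 0.05 s, during which the arm holds its last target.

## Working session

There is one attempt and no reset: what is moved stays moved. The work goes in short steps, Python scripts to look and compute and a tool call to move; the robot and the scene stay as the last step left them, time stands still between calls to the robot, and variables do not carry over. Pictures are saved under pics/ and viewed, and the job is handed in when it is done.

Besides the shell and the picture viewer there is one more tool, called after "Emit:" in YAML: its name, and indented under it one key for each argument. servo_tool: Moves the arm, as the interface text tells. Its arguments: {"type":"object","properties":{"targets":{"type":"array"}},"required":["targets"]}

```bash
mkdir -p pics; cat > h.py <<'E'
import numpy as np, cv2
from workcell import get_obs, eyes, ctrl, models
def cam(name):
    i=eyes.camera_info(name); f=200/np.tan(np.radians(i["vertical_fov"])/2)
    return f,i["cx"],i["cy"],np.array(i["position"]),np.array(i["rotation"])
def unproj(name,depth):
    f,cx,cy,p,R=cam(name)
    v,u=np.mgrid[0:400,0:640]
    P=np.stack([(u-cx)/f*depth,(v-cy)/f*depth,depth],-1)
    if R.shape!=(3,3):
        from scipy.spatial.transform import Rotation as Ro
        R=Ro.from_quat(R).as_matrix()
    W=P@R.T+p
    W[depth==0]=np.nan
    return W
E
python3 - <<'E'
from h import *
for n in ["top","side"]:
    im,d=eyes.read_camera(n); cv2.imwrite(f"pics/{n}0.png",im[:,:,::-1]); np.save(f"{n}_d0.npy",d);np.save(f"{n}_i0.npy",im)
    print(eyes.camera_info(n))
    for l in ["tab","stack","mat"]:
        for r in models.outline_of(l,n): print(n,l,r["p"],r["pixel"],r["pixels"].sum())
print(get_obs())
E
```

```text
{'vertical_fov': 48.85715455602345, 'cx': 313.43411804859426, 'cy': 200.6073040133724, 'position': array([ 0.23189357, -0.01851141,  1.40161571]), 'rotation': array([-0.69872686,  0.70995966, -0.06286337,  0.06153247])}
top tab 0.79 [389.7, 282.1] 1393
top tab 0.61 [307.1, 171.0] 1322
top stack 0.87 [400.9, 134.7] 1399
top stack 0.64 [200.6, 270.2] 1517
top stack 0.57 [292.4, 191.4] 99
top mat 0.91 [417.4, 216.4] 2056
{'vertical_fov': 50.193543068242604, 'cx': 318.36188875463125, 'cy': 205.0370836533674, 'position': array([ 0.41728433, -0.75494756,  0.82640447]), 'rotation': array([ 0.92343544, -0.02319283,  0.01338523, -0.38281839])}
side tab 0.94 [357.8, 205.8] 1590
side tab 0.8 [210.9, 307.6] 2655
side stack 0.97 [361.2, 225.4] 534
side stack 0.85 [438.7, 320.1] 3541
side stack 0.64 [250.8, 143.3] 1383
side stack 0.63 [313.5, 358.6] 5395
side mat 0.96 [315.0, 360.9] 5388
{'t': 0.4, 'q': array([-1.3852032 ,  0.41124936, -0.0126953 ,  1.59632338,  0.00560281,
        1.13426469, -0.08217985]), 'qd': array([ 0.00141832,  0.00072239,  0.00212473, -0.00159753,  0.00075321,
       -0.00185704, -0.00229291]), 'joint_efforts': array([-8.24546205e-04, -5.87133408e+01,  6.40051179e-01, -2.91012901e+01,
       -5.37231099e-02,  1.26754702e-02,  7.31829573e-05]), 'ee_pos': array([0.15692609, 0.60490943, 0.19270979]), 'tcp_rot': array([ 1.26542890e-01,  9.91961131e-01, -1.04559636e-04, -3.67457539e-06]), 'ft_force': array([ 0.09105669,  0.83854961, -1.05838547]), 'moment': array([ 0.0250492 , -0.01120753,  0.02055952]), 'opening': 0.08801086096621351}
```

View pics/top0.png

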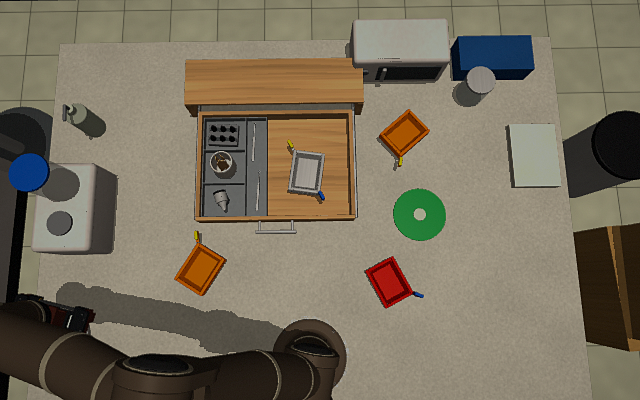

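View pics/side0.png

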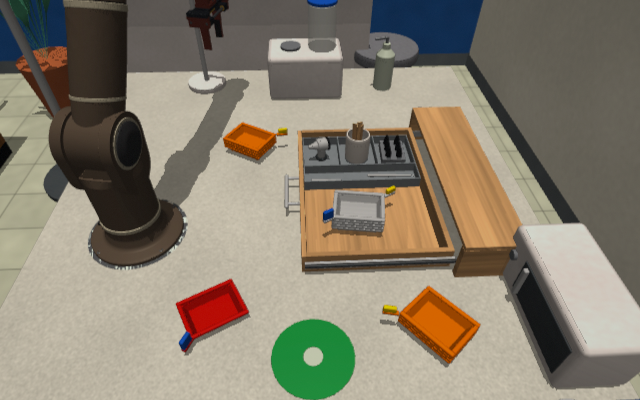

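Candidates for the tray with the blue tab (top image):
- The steel tray at (307,171), tab at (320,196), in the drawer.
- The red tray at (389,282), which is a decoy.
- For the stack, the orange ones at (404,134) and (200,270), also decoys.

I choose the steel one in the drawer and will check it in a crop.

```bash
python3 - <<'E'
from h import *
for n in ["top","side"]:
    im=np.load(f"{n}_i0.npy");W=unproj(n,np.load(f"{n}_d0.npy"))
    hsv=cv2.cvtColor(im,cv2.COLOR_RGB2HSV)
    u0,u1,v0,v1=(270,345,125,220) if n=="top" else (310,410,175,245)
    cv2.imwrite(f"pics/{n}_crop.png",cv2.resize(im[v0:v1,u0:u1,::-1],None,fx=6,fy=6,interpolation=cv2.INTER_NEAREST))
    H=hsv[v0:v1,u0:u1];Wc=W[v0:v1,u0:u1]
    for nm,lo,hi in [("blue",(105,120,40),(130,255,255)),("yel",(24,170,120),(34,255,255))]:
        m=cv2.inRange(H,lo,hi)>0
        P=Wc[m];P=P[(P[:,2]>.03)]
        print(n,nm,len(P),"mean",P.mean(0).round(4),"zmax",P[:,2].max().round(3),"min",P.min(0).round(3),"max",P.max(0).round(3))
        T=P[P[:,2]>P[:,2].max()-.008];print("   top face",len(T),T.mean(0).round(4))
        if nm=="blue":
            c,s,vt=np.linalg.svd(T[:,:2]-T[:,:2].mean(0));print(vt,s)
    g=[r for r in models.outline_of("mat",n)][0]["pixels"]
    print("mat",np.nanmean(W[g],0))
    # rim
    m=(H[...,1]<50)&(Wc[...,2]>.062)&(Wc[...,2]<.09)
    P=Wc[m]; r=cv2.minAreaRect((P[:,:2]*1000).astype(np.float32)); print("rim",len(P),r,np.median(P[:,2]),cv2.boxPoints(r))
E
```

```text
top blue 32 mean [ 0.4813 -0.0462  0.0947] zmax 0.101 min [ 0.47  -0.055  0.083] max [ 0.493 -0.037  0.101]
   top face 23 [ 0.4827 -0.046   0.0973]
[[-0.86364493 -0.50410062]
 [-0.50410062  0.86364493]] [0.03410261 0.01178345]
top yel 20 mean [0.6519 0.0477 0.0764] zmax 0.081 min [0.641 0.041 0.071] max [0.662 0.054 0.081]
   top face 18 [0.6519 0.048  0.0769]
mat [ 0.43272399 -0.36149285  0.00217002]
rim 475 ((554.9869384765625, -2.165027618408203), (107.42218780517578, 160.3260955810547), 85.4457015991211) 0.06880467273326274 [[470.81213  -49.341274]
 [630.63196  -62.07178 ]
 [639.16174   45.01122 ]
 [479.34192   57.741726]]
side blue 87 mean [ 0.4821 -0.051   0.0909] zmax 0.102 min [ 0.471 -0.059  0.075] max [ 0.495 -0.041  0.102]
   top face 37 [ 0.4828 -0.0491  0.0978]
[[-0.87684281 -0.48077717]
 [ 0.48077717 -0.87684281]] [0.04407758 0.01731924]
side yel 27 mean [0.6512 0.0458 0.0769] zmax 0.08 min [0.64  0.038 0.074] max [0.663 0.057 0.08 ]
   top face 27 [0.6512 0.0458 0.0769]
mat [ 0.4324107  -0.36698243  0.00251553]
rim 693 ((567.2732543945312, -4.5380706787109375), (113.26608276367188, 188.37179565429688), 87.73796844482422) 0.06911265712192871 [[470.92545  -57.4095  ]
 [659.15045  -64.84447 ]
 [663.6211    48.33336 ]
 [475.39606   55.768326]]
```

View pics/top_crop.png

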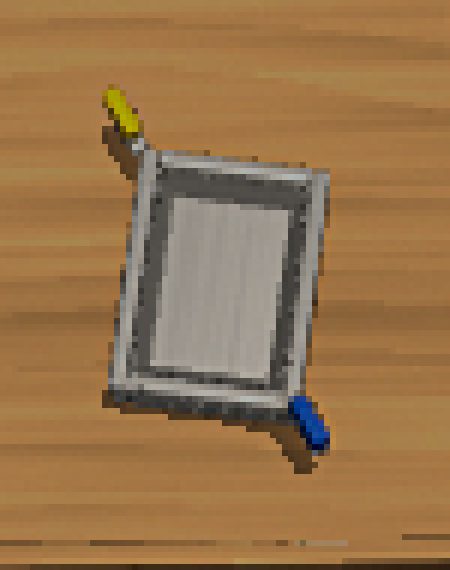

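View pics/side_crop.png

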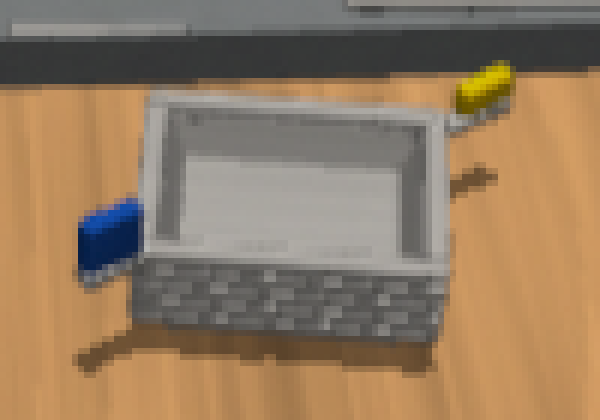

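```bash
cat >> h.py <<'E'
from scipy.spatial.transform import Rotation as Ro
def toolR(x):  # tool x world direction (horizontal), z down
    x=np.array(x,float);x/=np.linalg.norm(x);z=np.array([0,0,-1.]);return Ro.from_matrix(np.stack([x,np.cross(z,x),z],1))
def plan(pos,R,N,grip):
    o=get_obs();p=o["ee_pos"].copy();r=Ro.from_quat(o["tcp_rot"])
    for k in range(N):
        rv=(r.inv()*R).as_rotvec()/(N-k); d=r.inv().apply(np.array(pos)-p)*1000/(N-k)
        rv=rv.round(3);d=d.round(0)if N-k>1 else d.round(1)
        print([float(a)+0 for a in rv]+[float(a)+0 for a in d]+[grip],",",end="\n" if k%5==4 or k==N-1 else " ")
        p=p+r.apply(d)/1000;r=r*Ro.from_rotvec(rv)
E
python3 -c "
from h import *
plan([0.478,-0.045,0.19],toolR([.873,.487,0]),24,60)"
```

```text
[0.0, 0.0, 0.099, -20.0, -23.0, 0.0, 60] , [0.0, 0.0, 0.099, -22.0, -21.0, 0.0, 60] , [0.0, 0.0, 0.099, -24.0, -19.0, 0.0, 60] , [0.0, 0.0, 0.099, -26.0, -16.0, 0.0, 60] , [0.0, 0.0, 0.099, -27.0, -13.0, 0.0, 60] ,
[0.0, 0.0, 0.099, -28.0, -11.0, 0.0, 60] , [0.0, 0.0, 0.099, -29.0, -8.0, 0.0, 60] , [0.0, 0.0, 0.099, -30.0, -5.0, 0.0, 60] , [0.0, 0.0, 0.099, -30.0, -2.0, 0.0, 60] , [0.0, 0.0, 0.099, -30.0, 1.0, 0.0, 60] ,
[0.0, 0.0, 0.099, -30.0, 4.0, 0.0, 60] , [0.0, 0.0, 0.099, -29.0, 7.0, 0.0, 60] , [0.0, 0.0, 0.099, -29.0, 10.0, 0.0, 60] , [0.0, 0.0, 0.099, -27.0, 13.0, 0.0, 60] , [0.0, 0.0, 0.099, -26.0, 15.0, 0.0, 60] ,
[0.0, 0.0, 0.099, -24.0, 18.0, 0.0, 60] , [0.0, 0.0, 0.099, -23.0, 20.0, 0.0, 60] , [0.0, 0.0, 0.099, -21.0, 22.0, 0.0, 60] , [0.0, 0.0, 0.099, -18.0, 24.0, 0.0, 60] , [0.0, 0.0, 0.1, -16.0, 26.0, 1.0, 60] ,
[0.0, 0.0, 0.099, -13.0, 27.0, 0.0, 60] , [0.0, 0.0, 0.1, -10.0, 28.0, 1.0, 60] , [0.0, 0.0, 0.099, -8.0, 29.0, 0.0, 60] , [0.0, 0.0, 0.1, -4.4, 30.0, 0.8, 60] ,
```

The crops show the steel tray in the drawer, with the blue tab at top px (321,196) and the yellow tab at the opposite corner (291,144). That matches the description, so I'm moving in.

Emit:
servo_tool:
  targets:
    - [0,0,0.1,-20,-23,0,60]
    - [0,0,0.1,-22,-21,0,60]
    - [0,0,0.1,-24,-19,0,60]
    - [0,0,0.1,-26,-16,0,60]
    - [0,0,0.1,-27,-13,0,60]

```text
t: 0.92
ee_pos: [0.2248, 0.4674, 0.1929]
tcp_rot: [0.37, 0.929, 0.0, -0.0]
ft_force: [0.9, 0.4, 0.1]
opening: 0.0606
```

Emit:
servo_tool:
  targets:
    - [0,0,0.1,-28,-11,0,60]
    - [0,0,0.1,-29,-8,0,60]
    - [0,0,0.1,-30,-5,0,60]
    - [0,0,0.1,-30,-2,0,60]
    - [0,0,0.1,-30,1,0,60]

```text
t: 1.33
ee_pos: [0.2901, 0.3317, 0.1931]
tcp_rot: [0.589, 0.808, 0.0, -0.0]
ft_force: [0.9, 0.3, 0.1]
opening: 0.06
```

Emit:
servo_tool:
  targets:
    - [0,0,0.1,-30,4,0,60]
    - [0,0,0.1,-29,7,0,60]
    - [0,0,0.1,-29,10,0,60]
    - [0,0,0.1,-27,13,0,60]
    - [0,0,0.1,-26,15,0,60]

```text
t: 1.75
ee_pos: [0.356, 0.1961, 0.1932]
tcp_rot: [0.77, 0.638, 0.001, -0.0]
ft_force: [0.2, 0.4, 0.6]
opening: 0.0598
```

Emit:
servo_tool:
  targets:
    - [0,0,0.1,-24,18,0,60]
    - [0,0,0.1,-23,20,0,60]
    - [0,0,0.1,-21,22,0,60]
    - [0,0,0.1,-18,24,0,60]
    - [0,0,0.1,-16,26,0,60]

```text
t: 2.17
ee_pos: [0.4204, 0.059, 0.1932]
tcp_rot: [0.904, 0.427, 0.001, -0.0]
ft_force: [0.3, 1.5, -0.2]
opening: 0.0601
```

Emit:
servo_tool:
  targets:
    - [0,0,0.1,-13,27,0,60]
    - [0,0,0.1,-10,28,0,60]
    - [0,0,0.1,-8,29,0,60]
    - [0,0,0.08,-4,30,0,60]
    - [0,0,0,0,0,0,60]

```text
t: 2.58
ee_pos: [0.4729, -0.0535, 0.1935]
tcp_rot: [0.969, 0.246, 0.001, 0.001]
ft_force: [0.5, 1.3, 1.0]
opening: 0.0601
```

```bash
python3 - <<'E'
from h import *
plan([0.480,-0.048,0.115],toolR([.873,.487,0]),4,60)
o=get_obs();print(o["t"],o["ee_pos"],o["ft_force"],o["q"],o["opening"], Ro.from_quat(o["tcp_rot"]).as_matrix())
for n in ["top","side"]:
    im,d=eyes.read_camera(n); cv2.imwrite(f"pics/{n}1.png",im[:,:,::-1])
E
```

```text
[0.001, 0.0, -0.003, 2.0, 0.0, 20.0, 60] , [0.001, 0.0, -0.003, 2.0, -1.0, 20.0, 60] , [0.001, -0.001, -0.003, 2.0, 0.0, 19.0, 60] , [0.0, 0.0, -0.002, 2.8, -0.5, 19.5, 60] ,
2.5833 [ 0.47287475 -0.05350432  0.19352849] [0.49807015 1.26705535 0.97572936] [-0.65551545  0.17013289  0.76242292  1.98361238 -0.13399013  1.03547924
 -0.90536096] 0.0600654401494238 [[ 0.87879295  0.47719606  0.00262092]
 [ 0.47720176 -0.87879069 -0.00232491]
 [ 0.0011938   0.00329382 -0.99999386]]
```

Emit:
servo_tool:
  targets:
    - [0,0,0,2,0,20,60]
    - [0,0,0,2,-1,20,60]
    - [0,0,0,2,0,20,60]
    - [0,0,0,3,0,20,60]
    - [0,0,0,0,0,0,60]

```text
t: 3.1
ee_pos: [0.4761, -0.0408, 0.11]
tcp_rot: [0.967, 0.253, -0.002, -0.001]
ft_force: [-0.2, 1.0, -0.1]
opening: 0.0598
```

```bash
python3 - <<'E'
from h import *
o=get_obs();print(o["t"],o["ee_pos"],o["ft_force"])
for n in ["top","side"]:
    im,d=eyes.read_camera(n)
    u0,u1,v0,v1=(250,380,120,240) if n=="top" else (270,450,80,250)
    cv2.imwrite(f"pics/{n}2.png",cv2.resize(im[v0:v1,u0:u1,::-1],None,fx=3.5,fy=3.5))
plan([0.481,-0.048,0.070],toolR([.873,.487,0]),4,60)
E
```

```text
3.1 [ 0.47612594 -0.04078662  0.11001042] [-0.2462653   1.03011304 -0.13390371]
[0.0, 0.0, 0.0, 0.0, 2.0, 11.0, 60] , [0.0, 0.0, 0.0, 0.0, 2.0, 11.0, 60] , [0.0, 0.001, 0.0, 0.0, 1.0, 10.0, 60] , [-0.001, 0.0, 0.001, 0.0, 1.8, 10.8, 60] ,
```

View pics/side2.png

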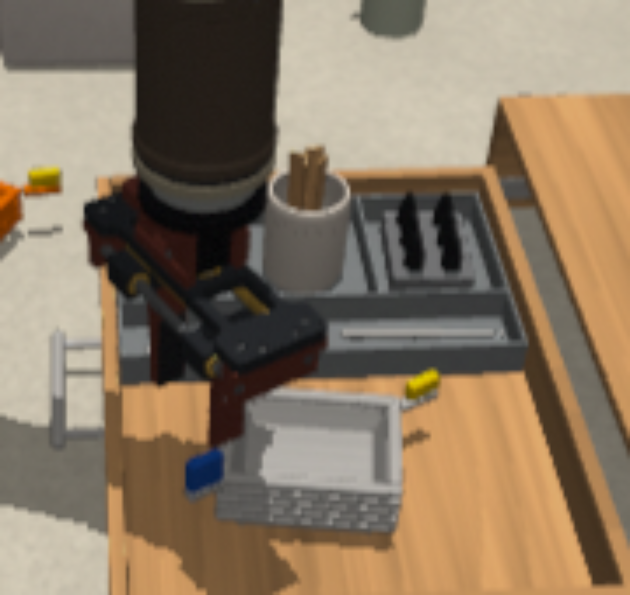

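View pics/top2.png

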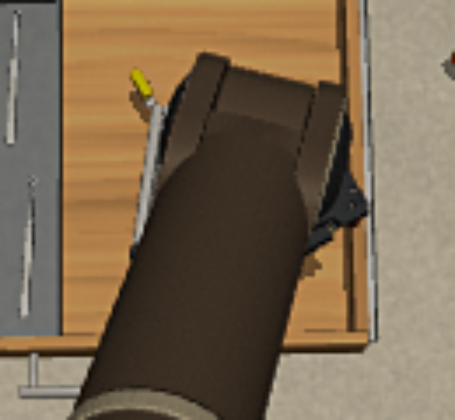

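```bash
python3 - <<'E'
from h import *
f,cx,cy,p,R=cam("side");R=Ro.from_quat(R)
o=get_obs();t=o["ee_pos"];r=Ro.from_quat(o["tcp_rot"])
for nm,q in [("tcp",t),("near",t+r.apply([0,.035,0])),("far",t+r.apply([0,-.035,0])),("nearbk",t+r.apply([0,.035,-.08])),("farbk",t+r.apply([0,-.035,-.08])),("tab",np.array([.483,-.0475,.087]))]:
    c=R.inv().apply(q-p);u=cx+f*c[0]/c[2];v=cy+f*c[1]/c[2];print(nm,u,v,"crop",(u-270)*3.5,(v-80)*3.5)
print(t)
im,d=eyes.read_camera("side");cv2.imwrite("pics/side3.png",cv2.resize(im[80:250,270:450,::-1],None,fx=3.5,fy=3.5))
W=unproj("side",d)
for (u,v) in [(215,400),(225,420),(150,350),(160,380),(300,340),(235,400)]:
    print((u,v),W[int(80+v/3.5),int(270+u/3.5)].round(3))
E
```

```text
tcp 325.77459551109837 204.9557398509682 crop 195.2110842888443 437.3450894783887
near 333.9912417658638 214.0281208178976 crop 223.96934618052322 469.09842286264154
far 317.88997589165956 196.2499649217642 crop 167.61491562080846 406.87487722617465
nearbk 335.25375777824433 188.6603253697428 crop 228.38815222385517 380.31113879409975
farbk 318.16479186916695 170.9357342837573 crop 168.57677154208432 318.2750699931506
tab 327.9106981435197 214.10064300871193 crop 202.68744350231898 469.35225053049174
[ 0.47771941 -0.04206821  0.11284021]
(215, 400) [ 0.485 -0.081  0.185]
(225, 420) [ 0.493 -0.08   0.165]
(150, 350) [0.453 0.158 0.015]
(160, 380) [ 0.453 -0.021  0.149]
(300, 340) [ 0.528 -0.118  0.265]
(235, 400) [ 0.493 -0.128  0.229]
```

View pics/side3.png

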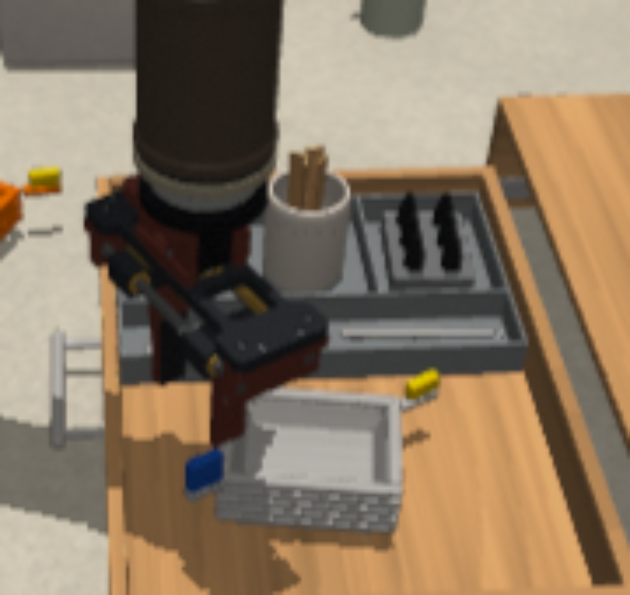

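```bash
python3 - <<'E'
from h import *
im,d=eyes.read_camera("side");W=unproj("side",d)
cv2.imwrite("pics/side4.png",cv2.resize(im[180:235,310:390,::-1],None,fx=10,fy=10,interpolation=cv2.INTER_NEAREST))
for v in range(190,222,2): print(v,[tuple((W[v,u]*1000).round(0).astype(int)) for u in range(326,346,3)])
print(get_obs()["ee_pos"])
E
```

```text
190 [(np.int64(491), np.int64(124), np.int64(6)), (np.int64(500), np.int64(123), np.int64(6)), (np.int64(487), np.int64(-83), np.int64(199)), (np.int64(488), np.int64(-128), np.int64(241)), (np.int64(494), np.int64(-128), np.int64(240)), (np.int64(501), np.int64(-124), np.int64(236)), (np.int64(507), np.int64(-121), np.int64(233))]
192 [(np.int64(491), np.int64(115), np.int64(7)), (np.int64(499), np.int64(113), np.int64(9)), (np.int64(487), np.int64(-83), np.int64(192)), (np.int64(488), np.int64(-130), np.int64(237)), (np.int64(495), np.int64(-127), np.int64(234)), (np.int64(501), np.int64(-124), np.int64(231)), (np.int64(508), np.int64(-118), np.int64(225))]
194 [(np.int64(490), np.int64(107), np.int64(7)), (np.int64(498), np.int64(106), np.int64(8)), (np.int64(487), np.int64(-83), np.int64(187)), (np.int64(488), np.int64(-129), np.int64(231)), (np.int64(495), np.int64(-126), np.int64(227)), (np.int64(502), np.int64(-123), np.int64(224)), (np.int64(531), np.int64(42), np.int64(66))]
196 [(np.int64(489), np.int64(97), np.int64(9)), (np.int64(498), np.int64(101), np.int64(5)), (np.int
[... 3451 characters left out ...]
64(70))]
218 [(np.int64(478), np.int64(-54), np.int64(81)), (np.int64(485), np.int64(-55), np.int64(81)), (np.int64(493), np.int64(-46), np.int64(71)), (np.int64(501), np.int64(-44), np.int64(69)), (np.int64(508), np.int64(-45), np.int64(69)), (np.int64(516), np.int64(-45), np.int64(69)), (np.int64(523), np.int64(-44), np.int64(68))]
220 [(np.int64(478), np.int64(-55), np.int64(74)), (np.int64(486), np.int64(-50), np.int64(69)), (np.int64(494), np.int64(-46), np.int64(65)), (np.int64(502), np.int64(-40), np.int64(58)), (np.int64(509), np.int64(-42), np.int64(59)), (np.int64(516), np.int64(-46), np.int64(63)), (np.int64(524), np.int64(-43), np.int64(59))]
[ 0.47881323 -0.04252588  0.11392233]
```

View pics/side4.png

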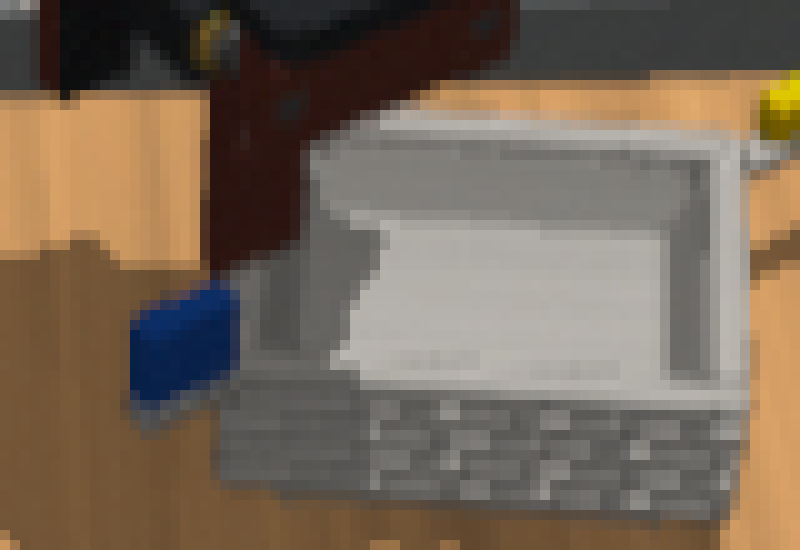

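The side view puts the fingertips (px 333,207) about 2–3 cm higher than the reported TCP. I'll step down a little, which is safe either way, and compare again.

Emit:
servo_tool:
  targets:
    - [0,0,0,0,2,10,60]
    - [0,0,0,0,2,10,60]
    - [0,0,0,0,0,0,60]
    - [0,0,0,0,0,0,60]

```text
t: 3.63
ee_pos: [0.4799, -0.0468, 0.0923]
tcp_rot: [0.968, 0.251, -0.001, -0.0]
ft_force: [-0.1, -1.1, -0.3]
opening: 0.0601
```

```bash
python3 - <<'E'
from h import *
o=get_obs();print(o["t"],o["ee_pos"],o["ft_force"],o["tcp_rot"])
t=o["ee_pos"];r=Ro.from_quat(o["tcp_rot"])
for n in ["side"]:
    im,d=eyes.read_camera(n);W=unproj(n,d);np.save("W5.npy",W);np.save("i5.npy",im)
    b=im[...,::-1].copy();f,cx,cy,p,R=cam(n);R=Ro.from_quat(R)
    b=cv2.resize(b[130:235,290:400],None,fx=7,fy=7,interpolation=cv2.INTER_NEAREST)
    for q in [[0,.03,0],[0,-.03,0],[0,0,0],[0,.0435,0],[0,.0435,-.08]]:
        c=R.inv().apply(t+r.apply(q)-p);u=cx+f*c[0]/c[2];v=cy+f*c[1]/c[2]
        cv2.circle(b,(int((u-290)*7),int((v-130)*7)),4,(0,255,0),-1)
    cv2.imwrite(f"pics/{n}5.png",b)
    # gripper points in tool frame
    L=(W-t)@r.as_matrix()
    m=(np.abs(L[...,0])<.03)&(np.abs(L[...,1])<.06)&(L[...,2]<.03)&(L[...,2]>-.12)&(im.max(-1)<110)
    vv,uu=np.nonzero(m)
    for v in sorted(set(vv)): 
        s=uu[vv==v]; k=L[v,s]; print(v,s.min(),s.max(),(k.mean(0)*1000).round(0))
E
```

```text
3.6333 [ 0.47986008 -0.04680017  0.09231627] [-0.124948   -1.13770822 -0.26458639] [ 9.68012679e-01  2.50900531e-01 -6.13741962e-04 -2.11239731e-05]
169 315 317 [ -12.  -30. -119.]
170 314 318 [ -12.  -30. -116.]
171 315 319 [  -9.  -30. -112.]
172 310 319 [ -12.  -30. -111.]
173 310 320 [  -9.  -30. -106.]
174 318 321 [  -2.  -30. -100.]
175 319 322 [  0. -30. -96.]
176 314 323 [  0. -32. -91.]
177 314 324 [  0. -32. -88.]
178 314 324 [  2. -31. -86.]
179 314 324 [ -5. -31. -85.]
180 314 324 [ -7. -31. -83.]
181 314 318 [-11. -30. -83.]
182 314 319 [-10. -31. -78.]
183 314 320 [ -8. -31. -74.]
184 314 321 [ -7. -31. -71.]
185 314 322 [ -6. -30. -68.]
186 314 322 [ -6. -30. -65.]
187 315 322 [ -5. -29. -62.]
188 315 322 [ -5. -30. -59.]
189 314 322 [ -6. -30. -56.]
190 315 322 [ -5. -29. -52.]
191 315 323 [ -4. -29. -49.]
192 315 323 [ -4. -29. -46.]
193 315 323 [ -3. -29. -42.]
194 315 323 [ -4. -29. -39.]
195 315 332 [ -7. -19. -45.]
196 315 333 [-11. -10. -52.]
197 317 333 [-11.  20. -73.]
198 331 333 [-13.  38. -85.]
199 331 333 [-12.  37. -81.]
200 331 333 [-13.  38. -79.]
201 331 333 [-13.  38. -77.]
202 331 333 [-12.  38. -73.]
203 331 333 [-12.  38. -70.]
204 331 340 [ -8.  40. -66.]
205 331 340 [ -5.  40. -62.]
206 331 340 [ -4.  40. -58.]
207 331 340 [ -3.  40. -54.]
208 331 340 [ -3.  40. -51.]
209 329 340 [ -1.  33. -41.]
210 327 340 [  0.  28. -32.]
211 325 340 [ -1.  26. -28.]
212 323 340 [ -3.  23. -23.]
213 323 338 [ -4.  22. -20.]
214 323 335 [ -6.  19. -14.]
215 323 337 [ 3. 11.  1.]
216 323 338 [ 8.  5. 12.]
217 323 338 [ 8.  7. 14.]
218 323 340 [10.  8. 18.]
219 323 340 [ 9.  7. 21.]
220 323 339 [ 5.  7. 23.]
221 323 330 [-3.  6. 23.]
222 323 328 [-6.  6. 25.]
223 324 326 [-8.  6. 27.]
```

View pics/side5.png

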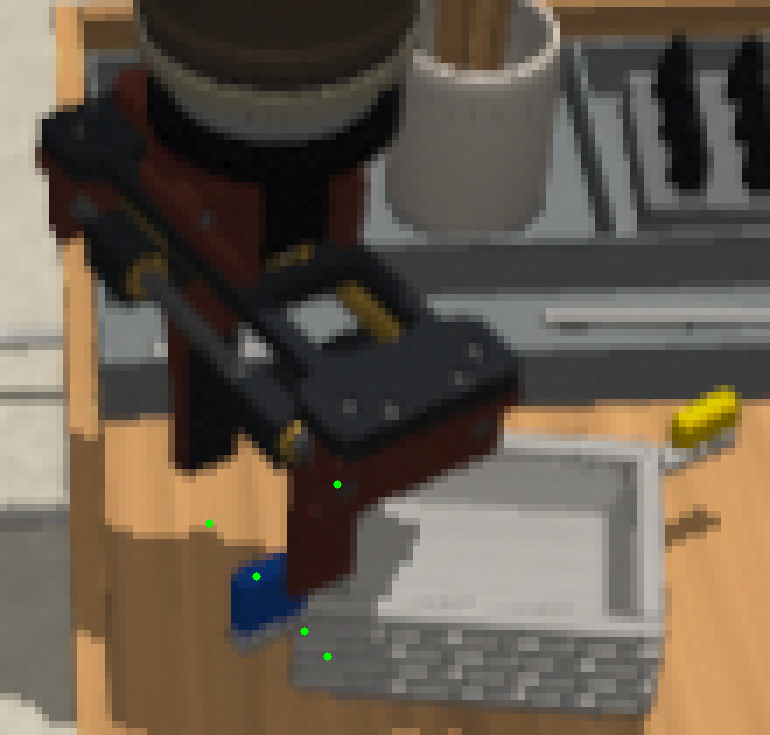

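The fingers end about 32 mm behind the reported TCP: the far finger bottom is at px (319,197) and the near one at (337,214). The clear gap around the tab means going lower is safe, so I'll descend 30 mm and recheck.

Emit:
servo_tool:
  targets:
    - [0,0,0,0,0,10,60]
    - [0,0,0,0,0,10,60]
    - [0,0,0,0,0,10,60]
    - [0,0,0,0,0,0,60]
    - [0,0,0,0,0,0,60]

```text
t: 4.1
ee_pos: [0.4796, -0.0467, 0.0619]
tcp_rot: [0.968, 0.251, -0.001, -0.0]
ft_force: [-0.1, 0.4, 0.8]
opening: 0.06
```

```bash
cat > look.py <<'E'
from h import *
import sys
o=get_obs();print(o["t"],o["ee_pos"],o["ft_force"],o["tcp_rot"],o["opening"])
t=o["ee_pos"];r=Ro.from_quat(o["tcp_rot"])
n="side"
im,d=eyes.read_camera(n);W=unproj(n,d)
b=im[...,::-1].copy()
u0,u1,v0,v1=[int(a) for a in sys.argv[2:6]]
k=min(800/(u1-u0),600/(v1-v0))
b=cv2.resize(b[v0:v1,u0:u1],None,fx=k,fy=k,interpolation=cv2.INTER_NEAREST)
cv2.imwrite(f"pics/{sys.argv[1]}.png",b);print("scale",k)
np.save("W.npy",W);np.save("im.npy",im)
E
python3 look.py side6 290 400 150 235
```

```text
4.1 [ 0.47957976 -0.04670394  0.06192374] [-0.08285087  0.37377312  0.84475541] [ 9.67968939e-01  2.51067797e-01 -1.04626905e-03 -3.11448960e-06] 0.05996352136072524
scale 7.0588235294117645
```

View pics/side6.png

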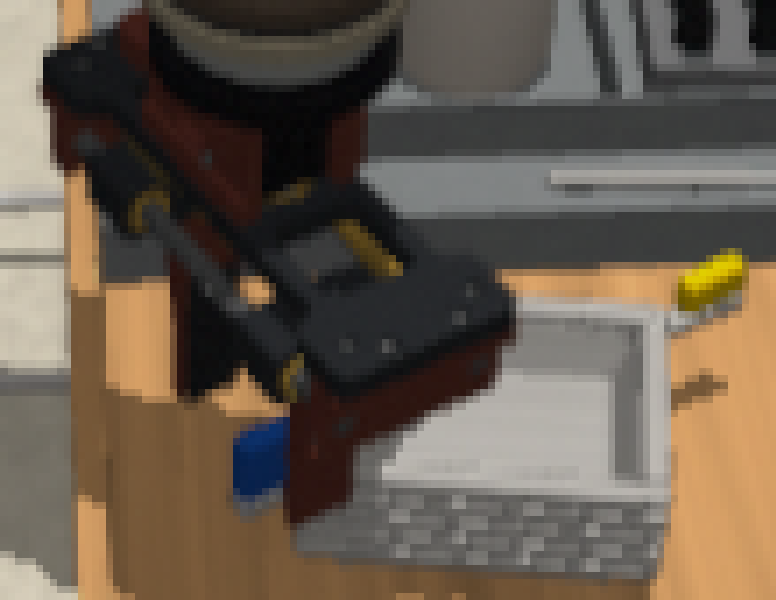

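No contact force at a reported z of 0.062, so the vision reading holds. Tips are at about z 0.094, and I'll go down another 24 mm with small lateral centring.

Emit:
servo_tool:
  targets:
    - [0,0,0,1,1,8,60]
    - [0,0,0,1,1,8,60]
    - [0,0,0,1,0,6,60]
    - [0,0,0,0,0,0,60]
    - [0,0,0,0,0,0,60]

```text
t: 4.57
ee_pos: [0.4836, -0.0469, 0.0403]
tcp_rot: [0.968, 0.251, -0.001, 0.0]
ft_force: [0.6, -0.4, -0.3]
opening: 0.0598
```

```bash
python3 look.py side7 290 400 150 235
python3 - <<'E'
from h import *
W=np.load("W.npy");im=np.load("im.npy");o=get_obs();r=Ro.from_quat(o["tcp_rot"]);L=(W-o["ee_pos"])@r.as_matrix()*1000
hsv=cv2.cvtColor(im,cv2.COLOR_RGB2HSV)
for v in range(196,232):
    s=[(u,L[v,u].round(0).astype(int).tolist()) for u in range(312,345) if im[v,u].max()<100 and (hsv[v,u,0]<12 or im[v,u].max()<40) and abs(L[v,u,1])<50 and abs(L[v,u,0])<30]
    if s: print(v,s[0],s[-1],len(s))
E
```

```text
4.5667 [ 0.48360352 -0.04694907  0.040309  ] [ 0.64121263 -0.35474479 -0.32266616] [ 9.67962930e-01  2.51092476e-01 -5.77838231e-04  2.05005088e-05] 0.05983689614560252
scale 7.0588235294117645
196 (316, [-14, -34, -85]) (343, [10, 40, -133]) 15
197 (316, [-12, -36, -80]) (344, [12, 42, -131]) 19
198 (316, [-13, -34, -78]) (342, [6, 43, -132]) 17
199 (316, [-13, -35, -74]) (332, [-24, 48, -148]) 9
200 (316, [-12, -36, -70]) (332, [-25, 48, -146]) 11
201 (316, [-12, -36, -66]) (332, [-25, 49, -144]) 11
202 (316, [-13, -35, -64]) (332, [-22, 45, -135]) 11
203 (316, [-12, -37, -58]) (333, [-21, 47, -133]) 11
204 (316, [-13, -35, -57]) (333, [-21, 47, -131]) 10
205 (316, [-12, -36, -53]) (324, [6, -28, -50]) 9
206 (316, [-14, -34, -52]) (324, [6, -28, -46]) 9
207 (316, [-12, -37, -45]) (324, [7, -29, -41]) 9
208 (316, [-12, -37, -41]) (324, [6, -28, -39]) 9
209 (316, [-13, -34, -41]) (324, [7, -29, -34]) 9
210 (316, [-13, -35, -36]) (322, [1, -30, -33]) 7
211 (316, [-12, -36, -32]) (320, [-4, -30, -33]) 5
212 (318, [-11, -28, -34]) (318, [-11, -28, -34]) 1
214 (333, [-14, 39, -88]) (334, [-12, 41, -89]) 2
215 (332, [-11, 32, -77]) (334, [-12, 41, -86]) 3
216 (332, [-12, 33, -75]) (334, [-13, 42, -84]) 3
217 (333, [-12, 38, -76]) (334, [-13, 42, -80]) 2
218 (332, [-13, 34, -70]) (334, [-12, 42, -77]) 3
219 (332, [-13, 35, -68]) (334, [-13, 43, -75]) 3
220 (332, [-12, 34, -63]) (334, [-13, 42, -71]) 3
221 (332, [-12, 34, -60]) (341, [10, 39, -51]) 5
222 (332, [-13, 35, -57]) (341, [9, 40, -50]) 8
223 (332, [-14, 36, -56]) (341, [11, 39, -44]) 10
224 (332, [-13, 35, -51]) (341, [10, 40, -42]) 10
225 (332, [-13, 36, -48]) (340, [8, 38, -38]) 9
226 (332, [-13, 37, -45]) (340, [6, 42, -39]) 9
227 (332, [-14, 37, -43]) (340, [7, 41, -35]) 9
228 (332, [-13, 37, -39]) (339, [4, 42, -33]) 8
229 (332, [-13, 37, -35]) (335, [-7, 40, -34]) 4
230 (333, [-14, 42, -37]) (333, [-14, 42, -37]) 1
```

View pics/side7.png

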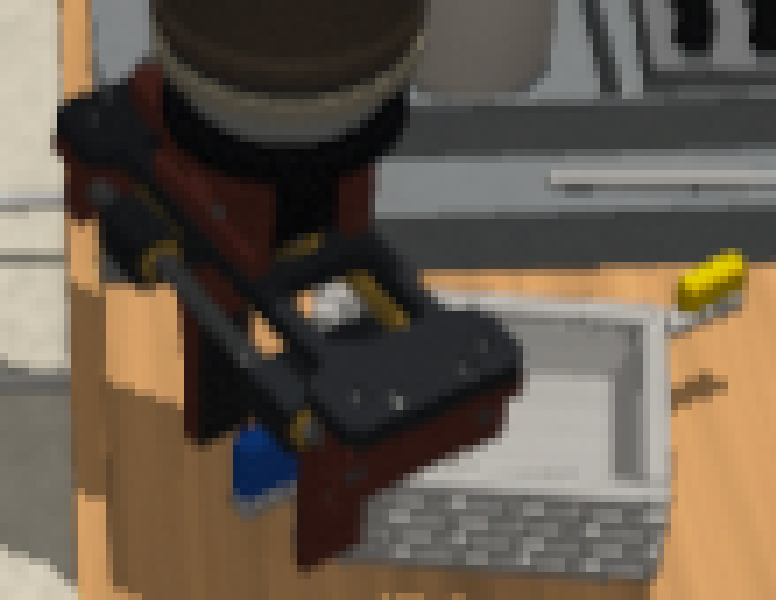

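The fingers straddle the tab with no contact: tips at z≈0.072, and the far finger passes left of the blue tab at px (326,217). I'll shift 2 mm outward and close.

Emit:
servo_tool:
  targets:
    - [0,0,0,-2,0,1,40]
    - [0,0,0,0,0,0,22]
    - [0,0,0,0,0,0,18]
    - [0,0,0,0,0,0,14]
    - [0,0,0,0,0,0,10]

```text
t: 5.03
ee_pos: [0.4824, -0.0477, 0.04]
tcp_rot: [0.968, 0.251, 0.0, -0.0]
ft_force: [-0.6, -0.0, -0.3]
opening: 0.0304
```

Emit:
servo_tool:
  targets:
    - [0,0,0,0,0,0,4]
    - [0,0,0,0,0,0,0]
    - [0,0,0,0,0,0,0]
    - [0,0,0,0,0,0,0]
    - [0,0,0,0,0,0,0]

```text
t: 5.45
ee_pos: [0.482, -0.0475, 0.0398]
tcp_rot: [0.968, 0.251, -0.0, -0.0]
ft_force: [-1.5, 2.0, 3.5]
opening: 0.0099
```

```bash
python3 look.py side8 290 400 150 235
```

```text
5.45 [ 0.48195206 -0.04750536  0.03983033] [-1.46092699  2.00094021  3.50452302] [ 9.67873192e-01  2.51438643e-01 -2.05593313e-04 -2.23566382e-04] 0.009851703959337753
scale 7.0588235294117645
```

View pics/side8.png

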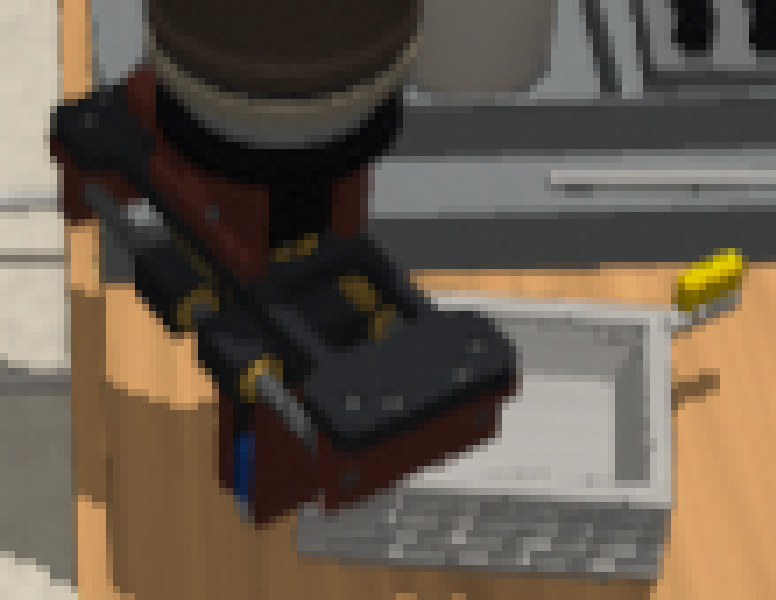

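Opening is 9.9 mm, so the tab is gripped. Now I peel by rotating about the far corner, roughly 175 mm along tool +x.

Emit:
servo_tool:
  targets:
    - [0,-0.01,0,0,0,-1.75,0]
    - [0,-0.02,0,0,0,-3.5,0]
    - [0,-0.02,0,0,0,-3.5,0]
    - [0,-0.02,0,0,0,-3.5,0]
    - [0,0,0,0,0,0,0]

```text
t: 5.92
ee_pos: [0.483, -0.0474, 0.0524]
tcp_rot: [0.967, 0.251, -0.034, 0.009]
ft_force: [-0.8, -0.3, 0.1]
opening: 0.0094
```

```bash
python3 look.py side9 290 400 150 235
```

```text
5.9167 [ 0.48301001 -0.04744795  0.05235324] [-0.84098253 -0.30731115  0.07169998] [ 0.96720917  0.25146106 -0.03446398  0.00927281] 0.009411215938412631
scale 7.0588235294117645
```

View pics/side9.png

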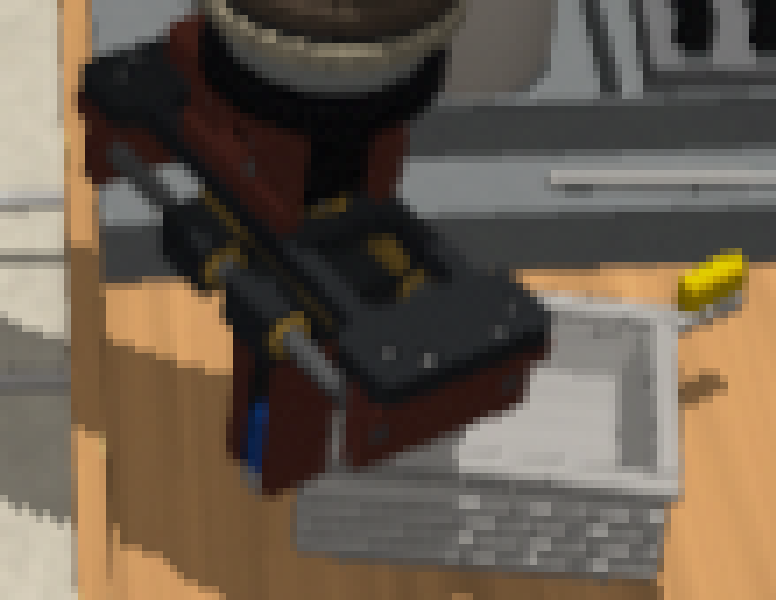

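The tab corner is rising. The tray slid about 3 mm inward (right edge px 384.6→386), so the true pivot lies behind the reported TCP. I'll add an outward correction.

Emit:
servo_tool:
  targets:
    - [0,-0.02,0,-1,0,-3.5,0]
    - [0,-0.02,0,-1,0,-3.5,0]
    - [0,-0.02,0,-1,0,-3.5,0]
    - [0,-0.02,0,-1,0,-3.5,0]
    - [0,0,0,0,0,0,0]

```text
t: 6.38
ee_pos: [0.481, -0.0485, 0.0665]
tcp_rot: [0.965, 0.251, -0.072, 0.019]
ft_force: [-0.3, 0.2, -1.2]
opening: 0.0098
```

```bash
python3 look.py side10 290 400 150 235
```

```text
6.3833 [ 0.48097942 -0.04849821  0.06648951] [-0.28773932  0.16783651 -1.19434814] [ 0.9651249   0.25088104 -0.07231798  0.01904597] 0.009771206844105844
scale 7.0588235294117645
```

View pics/side10.png

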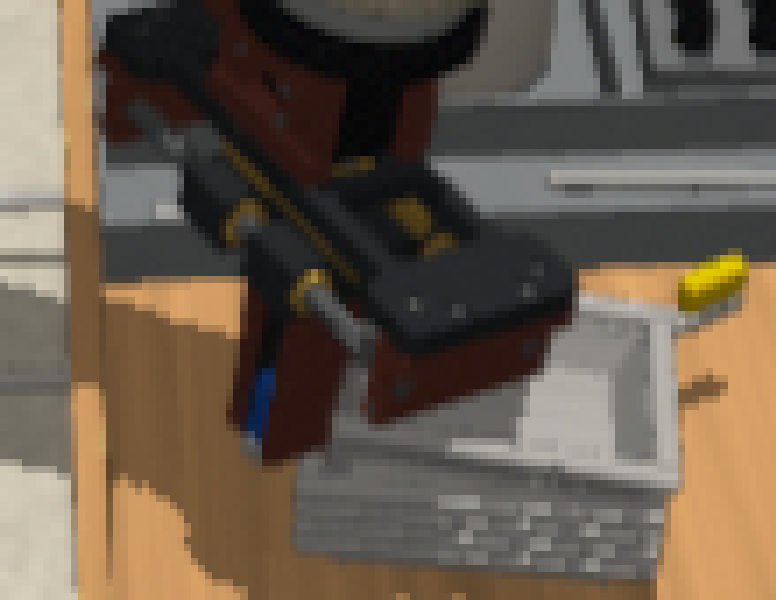

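Emit:
servo_tool:
  targets:
    - [0,-0.02,0,-0.8,0,-3.5,0]
    - [0,-0.02,0,-0.8,0,-3.5,0]
    - [0,-0.015,0,-0.6,0,-2.6,0]
    - [0,0,0,0,0,0,0]
    - [0,0,0,0,0,0,0]

```text
t: 6.85
ee_pos: [0.4799, -0.0494, 0.0761]
tcp_rot: [0.963, 0.25, -0.099, 0.026]
ft_force: [-0.5, -0.8, 0.2]
opening: 0.0101
```

```bash
python3 look.py side11 290 400 150 235
python3 - <<'E'
from h import *
W=np.load("W.npy");im=np.load("im.npy")
# rim line near far edge: columns around 370-386
for v in range(190,232,3): print(v,[(W[v,u]*1000).round(0).astype(int).tolist() for u in (372,376,380,384,386)])
E
```

```text
6.85 [ 0.47990823 -0.04943437  0.07608251] [-0.52039937 -0.76345499  0.15340946] [ 0.96294199  0.24972466 -0.09856503  0.02579269] 0.010116307330274384
scale 7.0588235294117645
190 [[569, -103, 214], [632, 117, 7], [643, 115, 8], [654, 113, 9], [640, 44, 74]]
193 [[571, -100, 202], [612, 31, 77], [624, 36, 72], [653, 106, 5], [641, 40, 67]]
196 [[602, 30, 68], [612, 25, 72], [623, 30, 67], [632, 22, 74], [640, 34, 62]]
199 [[602, 26, 61], [612, 23, 64], [623, 23, 63], [630, 12, 73], [654, 77, 9]]
202 [[602, 20, 56], [612, 19, 56], [620, 7, 68], [628, 0, 75], [652, 67, 8]]
205 [[601, 10, 56], [611, 10, 55], [618, -5, 69], [626, -13, 77], [650, 55, 8]]
208 [[599, -1, 55], [610, 0, 54], [615, -18, 71], [623, -25, 78], [648, 41, 10]]
211 [[597, -16, 60], [608, -12, 56], [614, -28, 72], [622, -36, 79], [646, 31, 9]]
214 [[589, -53, 88], [598, -54, 89], [613, -36, 69], [619, -49, 83], [644, 21, 8]]
217 [[588, -58, 83], [598, -59, 83], [608, -59, 83], [618, -57, 80], [623, -56, 79]]
220 [[597, -27, 38], [601, -53, 67], [610, -53, 66], [636, 2, 6], [641, -1, 8]]
223 [[591, -57, 60], [600, -58, 61], [610, -59, 62], [635, -9, 5], [639, -11, 8]]
226 [[592, -57, 49], [601, -58, 50], [612, -57, 49], [633, -20, 6], [638, -21, 7]]
229 [[593, -57, 38], [603, -58, 39], [612, -60, 41], [632, -28, 4], [636, -32, 8]]
```

View pics/side11.png

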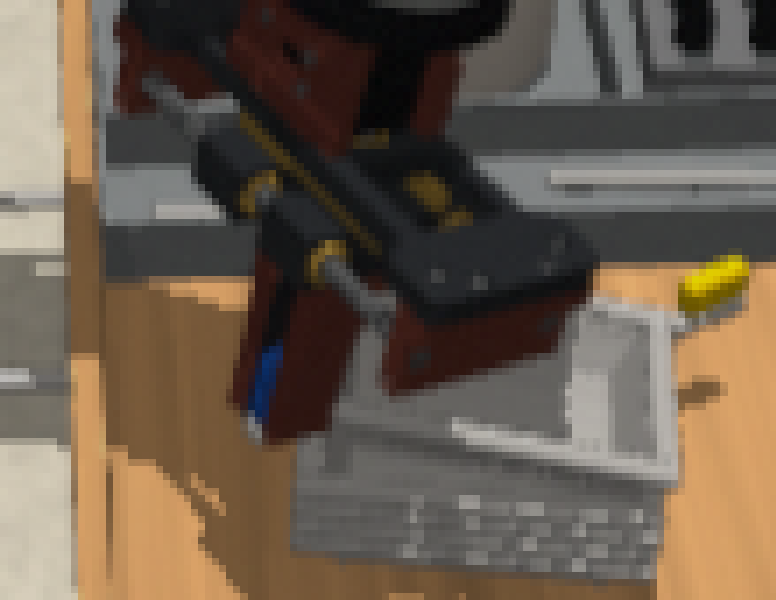

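Tab corner is up about 33 mm (tilt 0.2 rad), and the far rim is still down at z≈0.073 (px 384,197). The stack hasn't moved. Now lifting straight up.

Emit:
servo_tool:
  targets:
    - [0,0,0,-0.6,0,-3,0]
    - [0,0,0,-1,0,-5,0]
    - [0,0,0,-1.6,0,-8,0]
    - [0,0,0,-1.6,0,-8,0]
    - [0,0,0,-1.6,0,-8,0]

```text
t: 7.32
ee_pos: [0.4801, -0.0491, 0.11]
tcp_rot: [0.963, 0.25, -0.099, 0.026]
ft_force: [0.6, -0.6, -1.1]
opening: 0.0101
```

```bash
python3 look.py side12 270 410 120 235
```

```text
7.3167 [ 0.48006501 -0.04906592  0.10995311] [ 0.56066378 -0.55151159 -1.05089868] [ 0.96290814  0.24979837 -0.0987506   0.02563207] 0.010137697688657231
scale 5.217391304347826
```

View pics/side12.png

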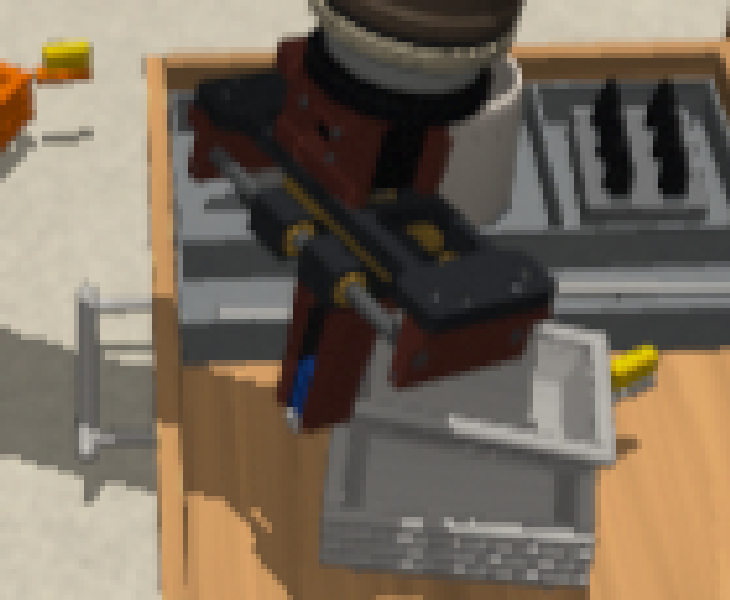

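The tray is clear of the stack, which stays flat. I'll keep lifting and then level.

Emit:
servo_tool:
  targets:
    - [0,0,0,-2.4,0,-12,0]
    - [0,0,0,-2.4,0,-12,0]
    - [0,0,0,-2.4,0,-12,0]
    - [0,0,0,-2.4,0,-12,0]
    - [0,0,0,-2,0,-10,0]

```text
t: 7.78
ee_pos: [0.4806, -0.0488, 0.1692]
tcp_rot: [0.963, 0.25, -0.099, 0.026]
ft_force: [-0.3, -0.8, -0.6]
opening: 0.0102
```

Emit:
servo_tool:
  targets:
    - [0,0.04,0,0,0,0,0]
    - [0,0.04,0,0,0,0,0]
    - [0,0.04,0,0,0,0,0]
    - [0,0.04,0,0,0,0,0]
    - [0,0.04,0,0,0,0,0]

```text
t: 8.2
ee_pos: [0.4804, -0.0488, 0.1684]
tcp_rot: [0.968, 0.251, -0.001, 0.0]
ft_force: [-0.3, 0.2, -1.8]
opening: 0.01
```

```bash
python3 look.py side13 250 430 90 235
python3 -c "
from h import *
plan([0.3515,-0.411,0.15],toolR([.873,.487,0]),20,0)
for r in models.outline_of('mat','side')[:1]:
    W=np.load('W.npy');P=W[r['pixels']];P=P[~np.isnan(P[:,0])];print(P.mean(0),P.min(0),P.max(0))
"
```

```text
8.2 [ 0.48040351 -0.04878626  0.16842798] [-0.32161286  0.22139893 -1.79435089] [ 9.67934462e-01  2.51199565e-01 -1.24363980e-03  3.31331885e-04] 0.010037417903118047
scale 4.137931034482759
[0.0, 0.0, 0.0, -14.0, 13.0, 1.0, 0] , [0.0, 0.0, 0.0, -14.0, 13.0, 1.0, 0] , [0.0, 0.0, 0.0, -14.0, 13.0, 1.0, 0] , [0.0, 0.0, 0.0, -14.0, 13.0, 1.0, 0] , [0.0, 0.0, 0.0, -14.0, 13.0, 1.0, 0] ,
[0.0, 0.0, 0.0, -14.0, 13.0, 1.0, 0] , [0.0, 0.0, 0.0, -14.0, 13.0, 1.0, 0] , [0.0, 0.0, 0.0, -15.0, 13.0, 1.0, 0] , [0.0, 0.0, 0.0, -14.0, 13.0, 1.0, 0] , [0.0, 0.0, 0.0, -15.0, 12.0, 1.0, 0] ,
[0.0, 0.0, 0.0, -14.0, 13.0, 1.0, 0] , [0.0, 0.0, 0.0, -15.0, 12.0, 1.0, 0] , [0.0, 0.0, 0.0, -14.0, 13.0, 1.0, 0] , [0.0, 0.0, 0.0, -15.0, 12.0, 1.0, 0] , [0.0, 0.0, -0.001, -14.0, 13.0, 1.0, 0] ,
[0.0, 0.0, 0.0, -15.0, 12.0, 1.0, 0] , [0.0, 0.0, -0.001, -14.0, 13.0, 1.0, 0] , [0.0, 0.0, 0.0, -15.0, 12.0, 0.0, 0] , [0.0, 0.0, -0.001, -14.0, 12.0, 1.0, 0] , [-0.001, 0.0, 0.0, -14.7, 13.0, 0.4, 0] ,
[ 0.43239488 -0.36712388  0.00253791] [ 0.35004051 -0.44685976 -0.00289017] [ 0.5152521  -0.2782381   0.00759956]
```

View pics/side13.png

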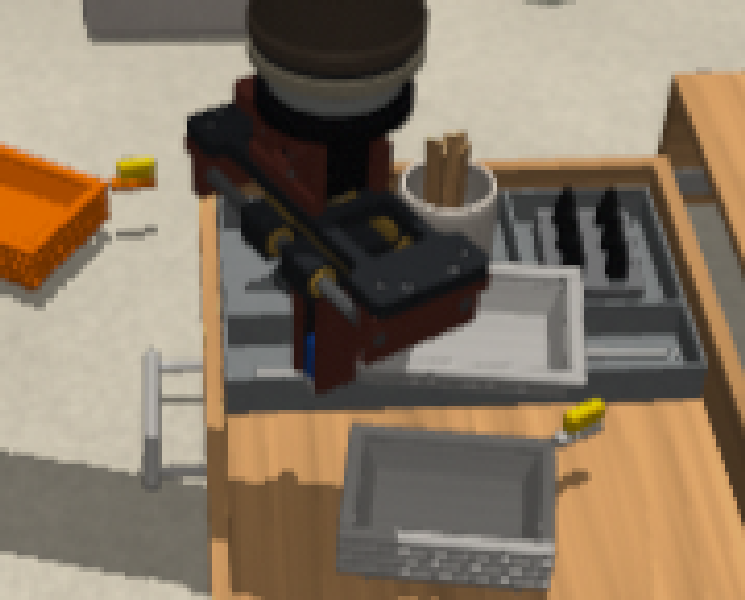

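The tray is held level above a flat stack, and the jar, tips and curettes haven't moved. Now carrying it to the mat.

Emit:
servo_tool:
  targets:
    - [0,0,0,-7,7,0,0]
    - [0,0,0,-14,13,0,0]
    - [0,0,0,-14,13,0,0]
    - [0,0,0,-14,13,0,0]
    - [0,0,0,-14,13,0,0]

```text
t: 8.72
ee_pos: [0.4538, -0.1322, 0.1684]
tcp_rot: [0.968, 0.252, -0.003, 0.001]
ft_force: [0.4, -0.4, -0.9]
opening: 0.0098
```

Emit:
servo_tool:
  targets:
    - [0,0,0,-14,13,0,0]
    - [0,0,0,-14,13,0,0]
    - [0,0,0,-15,13,0,0]
    - [0,0,0,-14,13,1,0]
    - [0,0,0,-15,12,2,0]

```text
t: 9.13
ee_pos: [0.4222, -0.2234, 0.1659]
tcp_rot: [0.968, 0.252, -0.003, 0.001]
ft_force: [-0.1, -0.5, -0.5]
opening: 0.0098
```

Emit:
servo_tool:
  targets:
    - [0,0,0,-14,13,2,0]
    - [0,0,0,-15,12,2,0]
    - [0,0,0,-14,13,2,0]
    - [0,0,0,-15,12,2,0]
    - [0,0,0,-14,13,2,0]

```text
t: 9.55
ee_pos: [0.3893, -0.3133, 0.1559]
tcp_rot: [0.968, 0.252, -0.003, 0.001]
ft_force: [0.6, 0.2, -1.2]
opening: 0.0095
```

Emit:
servo_tool:
  targets:
    - [0,0,0,-15,12,2,0]
    - [0,0,0,-14,13,2,0]
    - [0,0,0,-15,12,2,0]
    - [0,0,0,-14,12,2,0]
    - [0,0,0,-14,12,2,0]

```text
t: 9.97
ee_pos: [0.3561, -0.4016, 0.1461]
tcp_rot: [0.968, 0.252, -0.003, 0.0]
ft_force: [0.4, 0.3, -1.3]
opening: 0.0093
```

Emit:
servo_tool:
  targets:
    - [0,0,0,-7,6,2,0]
    - [0,0,0,0,0,2,0]
    - [0,0,0,0,0,0,0]
    - [0,0,0,0,0,0,0]

```text
t: 10.3
ee_pos: [0.3538, -0.408, 0.1421]
tcp_rot: [0.968, 0.252, -0.003, 0.0]
ft_force: [1.1, -0.4, -0.8]
opening: 0.0099
```

```bash
python3 look.py side14 0 640 0 400
python3 - <<'E'
from h import *
im,d=eyes.read_camera("top");cv2.imwrite("pics/top14.png",im[:,:,::-1])
for n,i,W in [("side",np.load("im.npy"),np.load("W.npy")),("top",im,unproj("top",d))]:
    hsv=cv2.cvtColor(i,cv2.COLOR_RGB2HSV)
    m=(hsv[...,1]<60)&(W[...,2]>.12)&(W[...,2]<.2)&(abs(W[...,0]-.44)<.13)&(abs(W[...,1]+.36)<.13)
    P=W[m];print(n,len(P),np.percentile(P,[1,50,99],axis=0).round(3).tolist())
    rim=P[P[:,2]>.155]
    if len(rim)>20:
        A=np.c_[rim[:,:2],np.ones(len(rim))];k=np.linalg.lstsq(A,rim[:,2],rcond=None)[0];print("slopes",k)
        print(cv2.boxPoints(cv2.minAreaRect((P[:,:2]*1000).astype(np.float32))).round())
E
```

```text
10.3 [ 0.35377372 -0.40798242  0.14206142] [ 1.1321933  -0.44334016 -0.77151182] [ 9.67805050e-01  2.51686913e-01 -2.66130742e-03  5.43561934e-06] 0.009896949288054166
scale 1.25
side 3100 [[0.379, -0.418, 0.147], [0.449, -0.35, 0.154], [0.502, -0.312, 0.174]]
slopes [-0.00076319 -0.03653294  0.15526222]
[[ 365. -403.]
 [ 493. -423.]
 [ 508. -324.]
 [ 379. -304.]]
top 1492 [[0.376, -0.415, 0.144], [0.441, -0.365, 0.154], [0.5, -0.31, 0.176]]
slopes [-0.00119979  0.02338336  0.17679692]
[[ 363. -403.]
 [ 493. -423.]
 [ 508. -323.]
 [ 379. -303.]]
```

View pics/side14.png

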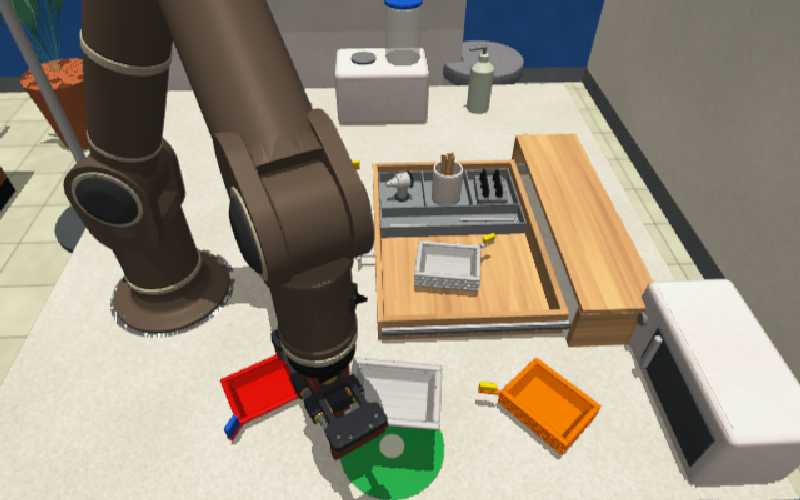

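View pics/top14.png

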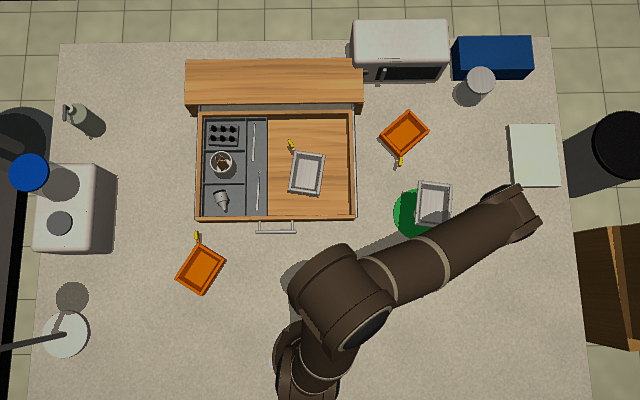

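Both cameras put the tray's middle at (0.436, -0.363), against the mat's at (0.432, -0.364). It is level, with the rim's underside at z≈0.165. The stack and the other things are in place, so I'm handing in.

```bash
python3 -c "
from h import *
o=get_obs();print(abs(o['qd']).max(),o['opening']);print(ctrl.finish_job())"
```

```text
0.0042310804336045515 0.010006818256196206
the job is handed in; nothing more can be done
None
```

I peeled the steel top tray off by its blue tab and carried it to the mat. The job was handed in at about 10.4 s with the tray still held there.

- **Peel:** I tilted the tray about 0.2 rad around its far corner. The tab corner came up about 33 mm, worked out from the tilt, and the far rim was still down at z≈0.073. I then lifted it straight up. The lower trays stayed flat in the drawer.
- **Last checks:** Both cameras put the tray's middle about 4 mm from the mat's centre, with the rim's underside at about 0.165 m. The tilt was about 0.04 rad or less, the finger opening was 10.0 mm on the tab, and the joints were at rest. In the pictures the stack, jar, tip stand, otoscope head and curettes looked unmoved. I did not measure their positions again.
- **Disagreements:** The reported tool point lay about 32 mm beyond the fingertips seen by the camera, so I went by the camera for the grasp. Early in the peel the tray slid about 3 mm toward the far corner. I added outward shifts for the rest of the peel. The wrist force stayed within its noise of about 1–2 N, so it did not confirm the tray's weight or the corners letting go.

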